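# Crank the heater lift up under the flask

## Robot

A 6-joint arm with a two-finger parallel gripper is mounted at the origin on the work surface. World frame = base frame: x ahead of the robot, y to its left, z up, the work surface at z = 0. Lengths are in m, angles in degrees, forces in N, time in s.
With the tool pointing down it reaches from about 0.4 to 0.825 m from the base axis. Payload 7 kg.
Tool frame: the origin (TCP) lies midway between the tips of the shut fingers; the grasp point (between the pads) lies r.tcp_to_grasp behind it (r.tcp_to_grasp is the distance from the TCP to the grasp point, in m); z points along the fingers, y is the line along which they close (so a half turn about z gives the same grasp; the last joint's range is limited). The gripper opens to 85 mm and grips with 20 to 120 N. Pads are 22 mm wide; open, the fingers measure 114 mm over their backs; the gripper's body (76 mm by 85 mm) begins 54 mm behind the grasp point. The pads swing forward as they close: fully open they stand 13 mm farther back than shut.
Start: joints at [-51.102, 20.546, 0.682, 0, -70.136, -16.507], TCP at [0.257, -0.624, 0.231] pointing down, gripper open.
Joint ranges: [-176.03, 176.03], [-82.01, 121.73], [-58.28, 71.71], [-173.87, 95.51], [-174.79, -0.11], [-173.66, 173.66]. Speed limits (degrees/s): [136.94, 136.94, 172.46, 180, 180, 180].

## Interface

Orientations are given as [roll, pitch, yaw] about the fixed x, y, z axes, in that order (R = Rz(yaw) Ry(pitch) Rx(roll)).
In Python, from plant import r gives the robot as it stands.
- The arm moves only by the tool servo_tool, never from a script. Its argument "deltas" is a list of rows, each a list of 7 numbers: the turn, a rotation vector about the world's x, y, z in units of 6 degrees (1.0 is 6 degrees), then the shift along the world's x, y, z in cm, then the opening, from 0 (shut) to 1 (fully open). A call has 1 to 12 rows; each row is the pose to reach, as a shift and turn from the pose commanded when the call began; what a row does not reach only later rows make up. A row lasts 1/8 s, in which the tool goes at most 62.5 mm and 10.7 degrees, less where a joint would pass 70% of its speed; a pose out of reach is approached as far as the arm can. A call with a gripper value outside its range is refused whole. The fingers move at their own pace and stop on an object; the grip force is fixed at half the most. Time passes only in rows, so rows that repeat a pose let the fingers close. It gives the time, the measured TCP pose, the force, the opening and the grip force at its end, in the units of the state.
- r.observe(): the state, without advancing time (a new reading comes with each control period).
- r.camera(name): name is "side" or "top"; returns the picture (420x560x3 uint8, red, green, blue); there is no depth.
- r.camera_params(name): a dict with "K" (3x3 intrinsics, pixels), "xyz" and "orientation" of the camera in the world. Camera axes: x right, y up, looking along -z (the intrinsics and any distortion apply to the point x, -y, -z); pixel columns grow to the right and rows downward; lengths in m; the calibration is good to about 2 mm. A picture is of the moment at which its call begins. camera_params takes no time and is no camera call.
- r.close_job(): hands the job in; it is judged then, once.
Trained networks look in the newest picture that a camera, given by its name, has taken for a name from the list of things; names that differ only in an ending like _2 or _b are one class to them, and where a whole thing is asked for, a point or a joint stands for the part that bears it (a point fixed in the world has none). Each returns a list of dicts, best first, with "p" (0 to 1); they miss things now and then, are a little off and sometimes report something else, mostly with a low value. They report only what shows in the picture. A call takes as long as a camera call. They do not tell look-alikes from the thing itself.
- r.find_in(thing, camera): "location" ([x, y, z] in m, in world coordinates, good to about 4 mm: the middle of the surface that is visible of it).
The state is a dict: "clock": time; "q": joint angles; "joint_vel": joint speeds; "effort": joint torques, N m; "position": TCP position; "tcp_rot": TCP orientation; "ft_force": force on the tool from outside, world axes, zero at the start; "wrist_torque": the same for the moment, N m; "width": finger opening in m; "finger_force": force on a finger pad.
Only numpy, scipy, OpenCV 4.12 (cv2) and the standard library are available. Lean on these libraries where they do the work, as an engineer would, in place of code of your own. Each camera call takes 0.05 s, during which the arm holds its last target. There are 200 camera calls.

## Task

Raise the heating plate under the clamped flask to its upper stop: take the loose crank from the steel tray, fit it fully home on the gearbox's square spindle, and turn it clockwise (seen from above) until you feel it come up against the stop. Do not force it, neither when fitting nor at the stop. Then lift the crank off and lay it flat in its tray again, leaving everything else where it stands.

Things in the scene. Friction and masses are not known exactly. Their poses are not given: they have to be found in the camera images.
- crank: Loose dark-steel crank, 160-250 g, lying flat in the tray, handle up. Origin: centre of the hub's underside; z up. Hub: upright block 30 x 30 mm, 42 mm tall. Centred in its underside a square socket 16 mm wide, 27 mm deep, with a 2 mm lead-in, its sides and the hub's along x and y. Flat arm 16 mm wide, 12 mm thick, from the hub's foot along +x to 78 mm.
- crank_handle (a point): On the crank: point on the axis of the upright round black handle, 18 mm in diameter, at the arm's end 65 mm from the hub's axis; this point is 66 mm above the crank's underside, the handle's top 82 mm. The handle spins freely on its pin.
- lift: White heater lift, fixed to the bench. Origin: on the bench directly below the spindle's axis; z up. Around the origin stands the gearbox, 90 x 90 mm, top at 70 mm. The heating plate (140 x 140 mm) is 270 mm away along -y, under a glass flask hung from a rod (400 mm tall, at x 100, y -340 mm).
- seat (a point): Centre of the round steel shoulder (64 mm wide) on the gearbox, 80 mm above the bench, on the spindle's upright axis. The crank's underside rests on it when fully home. Forcing is over 50 N pressing on the spindle while fitting, or over about 20 N on the handle against the stop: push down with 4 to 10 N and stop turning at 8 to 12 N.
- spindle_tip (a point): Centre of the top of the square steel spindle, 14 mm wide, edges slightly rounded, 23 mm above the shoulder. Its angle differs each time and is not reported: rest the socket lightly on it and turn up to a quarter turn until it drops on (fits four ways), or look. Turning takes about 0.25 N m; it stays where left and ends at a hard stop, 2 to 3 rad clockwise from the start.
- plate_top (a point): Centre of the heating plate's top face. The plate rises 10 mm per radian of clockwise turning; at the upper stop this point is 134 mm above the lift's origin. It starts 20 to 30 mm lower.
- tray: Shallow steel tray, fixed, 200 mm (x) by 150 mm (y), floor 4 mm thick, walls 4 mm thick and 14 mm high in all. Origin: centre of its underside. The crank starts with its hub about 50 mm from the centre towards -x, its arm roughly along +x.
- stopper: Black rubber stopper, 26 mm wide, 24 mm tall, standing in the tray's +x -y corner; leave alone.
- bottle: Amber bottle, 60 mm wide, 110 mm tall; leave alone.
- beaker: Glass beaker, 70 mm wide, 85 mm tall; leave alone.
- jar: White jar, 50 mm wide, 60 mm tall; leave alone.
- spatula: Flat spatula with a wooden handle, lying, 160 mm long; leave alone.
- clamp: Steel clamp head, 30 mm block with a screw; leave alone.
- dish: Shallow glass dish, 90 mm wide, 18 mm tall; leave alone.
Things that resemble listed ones, but are neither listed nor needed, are in the scene too. There is more than one size of the crank; the job needs the middle-sized.

How it is judged (in metres and radians):
On the way, in this order (a step that is already met when the one before it is completed fails the run):
1. the crank sits fully home on the square spindle (underside within 3 mm of the shoulder, 3 mm off axis at most) (z of crank in the frame of seat below 0.003 m and horizontal distance between crank and seat below 0.003 m and angle between crank's own z axis and vertical below 0.06 rad), for 0.2 s.
2. with the crank still on the spindle, the plate is up at its stop (within 2 mm) (z of plate_top in the frame of lift above 0.132 m and z of crank in the frame of seat below 0.008 m and horizontal distance between crank and seat below 0.006 m), for 0.2 s.
At the end, for the whole second after the job is handed in: the plate is within 2 mm of its upper stop, and the crank lies flat and still on the floor of its tray, hub and handle inside the walls, handle up (z of plate_top in the frame of lift above 0.132 m and angle between crank's own z axis and vertical below 0.08 rad and linear speed of crank below 0.01 m/s and z of crank in the frame of tray between 0 and 0.008 m and x of crank in the frame of tray between -0.096 and 0.096 m and y of crank in the frame of tray between -0.071 and 0.071 m and x of crank_handle in the frame of tray between -0.096 and 0.096 m and y of crank_handle in the frame of tray between -0.071 and 0.071 m); the robot touches nothing.
It fails at once if the crank is forced while being fitted (pressed on the spindle with over 50 N while its underside is still more than 15 mm above the shoulder) (contact force between crank and lift above 50 N and z of crank in the frame of seat above 0.015 m).
It fails at once if the spindle is forced (over 320 N in all between crank and spindle or gearbox, which about 20 N at the handle against the stop makes) (contact force between crank and lift above 320 N).
It fails at once if a bystander is moved by more than 25 mm (distance of any of stopper, bottle, beaker, jar, spatula, clamp, dish from where it was at the start of the episode above 0.025 m).
It also fails if it takes over 72 s, if anything falls off the work surface, if the arm or the gripper's body presses on something with over 40 N, if the wrist force passes 120 N, or if a joint passes its speed limit or range.

## Working session

There is one attempt and no reset: what is moved stays moved. The work goes in short steps, Python scripts to look and compute and a tool call to move; the robot and the scene stay as the last step left them, time stands still between calls to the robot, and variables do not carry over. Pictures are saved under pics/ and viewed, at most 10 in all, crops included, and the job is handed in when it is done.

Besides the shell and the picture viewer there is one more tool, called after "Call:" as name([rows], argument=value, ...), one row to a line, values as JSON. servo_tool: Moves the arm, as the interface text tells. Its arguments: {"type":"object","properties":{"deltas":{"type":"array","items":{"type":"array","items":{"type":"number"}}}},"required":["deltas"]}

```bash
mkdir -p pics; ls
python3 - <<'E'
from plant import r
import cv2,numpy as np
for c in("top","side"):
    im=r.camera(c); cv2.imwrite(f"pics/{c}0.png",cv2.resize(im[:,:,::-1],(784,588)))
    p=r.camera_params(c); print(c,np.round(p["K"],1).tolist(),p["xyz"],p["orientation"],[k for k in p])
    for t in ("crank","crank_handle","tray","seat","spindle_tip","plate_top","lift","stopper"):
        print(t,[(np.round(d["location"],3).tolist(),round(d["p"],2)) for d in r.find_in(t,c)][:4])
s=r.observe();print({k:np.round(v,3).tolist() for k,v in s.items()},r.tcp_to_grasp)
E
```

```text
pics
top [[503.5, 0.0, 276.3], [0.0, 503.5, 213.7], [0.0, 0.0, 1.0]] [0.32940349 0.09262974 1.37872483] [  9.76240744  -0.2850325  -88.66153695] ['K', 'xyz', 'orientation']
crank [([0.309, 0.238, 0.037], 0.71), ([0.29, 0.402, 0.061], 0.62), ([0.469, 0.284, 0.048], 0.6)]
crank_handle [([0.466, 0.281, 0.044], 0.74), ([0.31, 0.245, 0.031], 0.72), ([0.287, 0.404, 0.054], 0.63)]
tray [([0.501, 0.311, 0.007], 0.58), ([0.745, 0.017, 0.03], 0.17)]
seat [([0.496, -0.184, 0.047], 0.78)]
spindle_tip [([0.494, -0.184, 0.048], 0.82)]
plate_top [([0.456, -0.234, 0.099], 0.93)]
lift [([0.496, -0.186, 0.051], 0.86), ([0.58, 0.282, 0.026], 0.66)]
stopper [([0.492, -0.184, 0.049], 0.72), ([0.583, 0.281, 0.028], 0.61)]
side [[507.9, 0.0, 273.8], [0.0, 507.9, 212.4], [0.0, 0.0, 1.0]] [-0.03038558  0.71297269  0.90241855] [  45.7074243     0.37605619 -139.34511967] ['K', 'xyz', 'orientation']
crank [([0.46, 0.294, 0.038], 0.87), ([0.304, 0.243, 0.022], 0.87), ([0.286, 0.412, 0.053], 0.72), ([0.467, -0.242, 0.095], 0.17)]
crank_handle [([0.305, 0.24, 0.022], 0.91), ([0.464, 0.291, 0.035], 0.8), ([0.286, 0.41, 0.05], 0.74), ([0.712, 0.123, 0.063], 0.54)]
tray [([0.499, 0.322, 0.004], 0.77)]
seat [([0.481, -0.199, 0.055], 0.69)]
spindle_tip [([0.48, -0.197, 0.063], 0.66)]
plate_top [([0.464, -0.244, 0.1], 0.59)]
lift [([0.48, -0.2, 0.061], 0.64)]
stopper [([0.577, 0.286, 0.028], 0.55)]
{'clock': 0.9, 'q': [-51.102, 20.545, 0.681, 0.0, -70.136, -16.506], 'joint_vel': [0.036, 0.027, 0.013, -0.055, -0.009, 0.003], 'effort': [0.001, -58.296, 29.366, 6.942, -0.001, -0.0], 'position': [0.257, -0.624, 0.231], 'tcp_rot': [-180.0, 0.0, -157.608], 'ft_force': [-0.106, -0.723, -0.295], 'wrist_torque': [0.022, 0.05, 0.037], 'finger_force': 0.0, 'width': 0.086} 0.0187
```

View pics/top0.png

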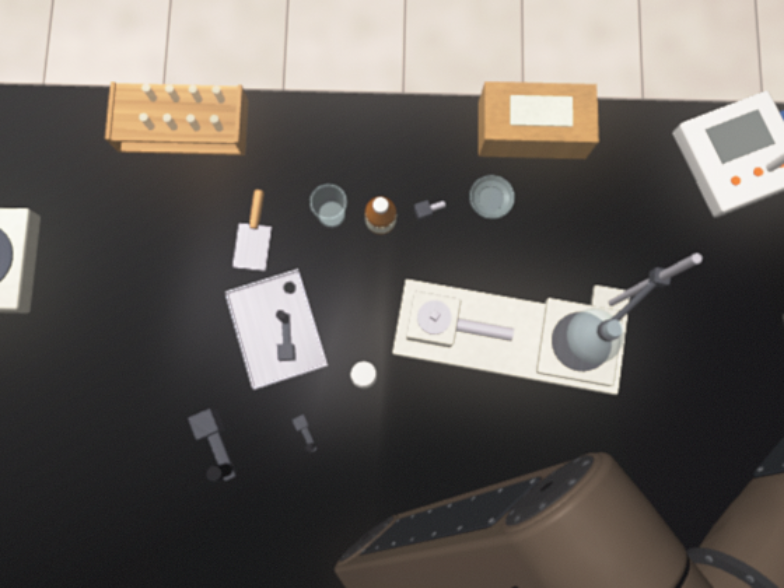

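View pics/side0.png

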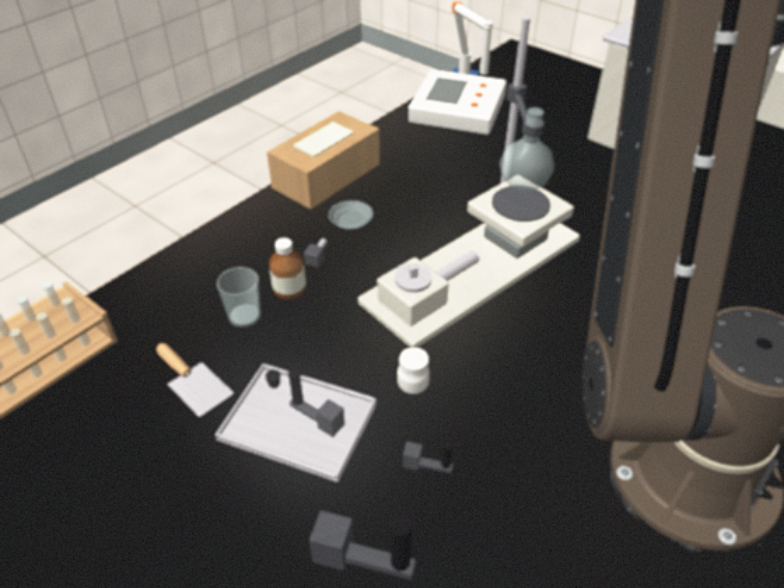

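Look-alikes in the top view: the tray crank (hub 286,352; handle 283,316), a large one (204,424 to 218,472) and a small one (301,423 to 311,447). The tray crank fits, since it is middle-sized, in the tray and has its hub towards one end. I'll confirm it in an enlarged crop and include the spindle in the same picture.

```bash
cat > h.py <<'E'
import numpy as np,cv2
from scipy.spatial.transform import Rotation as R
from plant import r
def px2w(cam,u,v,z):
    p=r.camera_params(cam);K=np.array(p["K"])
    d=np.linalg.inv(K)@[u,v,1.]; d=R.from_euler("xyz",p["orientation"],degrees=True).apply([d[0],-d[1],-d[2]])
    o=np.array(p["xyz"]); return o+d*(z-o[2])/d[2]
def w2px(cam,P):
    p=r.camera_params(cam);K=np.array(p["K"])
    c=R.from_euler("xyz",p["orientation"],degrees=True).inv().apply(np.array(P)-p["xyz"])
    q=K@[c[0],-c[1],-c[2]]; return q[:2]/q[2]
def crop(im,x,y,w,h,s): return cv2.resize(im[y:y+h,x:x+w,::-1],None,fx=s,fy=s,interpolation=cv2.INTER_CUBIC)
E
python3 - <<'E'
from h import *
t=r.camera("top");s=r.camera("side")
a=np.hstack([crop(t,155,190,80,90,5),crop(t,280,195,80,90,5)][:2])
b=np.hstack([crop(s,150,255,120,45,3.3333),crop(s,255,180,80,30,5)])
# top crops 400x450 each
cv2.imwrite("pics/c1.png",np.vstack([a,b]))
E
```

```text
(no output)
```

View pics/c1.png

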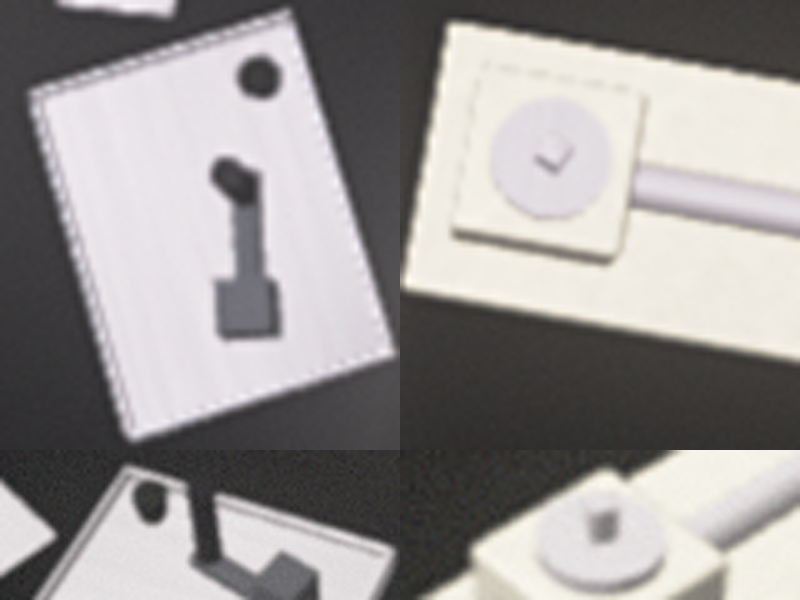

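Run:
```python
from h import *
c1=lambda x,y:((x-2)/5+155,(y-2)/5+190); c2=lambda x,y:((x-402)/5+280,(y-2)/5+195)
f=lambda n,p,z,cam="top":print(n,np.round(px2w(cam,*p,z)[:2],4))
f("hub",c1(246,307),.046);f("handletop",c1(228,172),.086)
f("armA",c1(251,275),.016);f("armB",c1(248,210),.016)
f("should",c2(551,157),.08);f("tip",c2(554,148),.103)
for n,p in(("L",(535,152)),("B",(553,167)),("Rr",(574,148)),("T",(554,130))):f(n,c2(*p),.103)
for n,p in zip("abcd",((30,92),(291,11),(395,354),(132,440))): f("tray"+n,c1(*p),.014)
f("hub_side",(((330-0)/1.4),(412/1.4)),.046,"side")
f("handle_side",(294/1.4,373/1.4),.086,"side")
f("shoulder side",(255+(600-402)/5,180+(545-452)/5),.08,"side")
f("jar",(363/1.4,374/1.4),.06);f("stopper",c1(259,77),.028)
im=r.camera("top").astype(int); 
g=im[238:262,193:216].sum(2)//3
print(g)
print(im[216:236,300:322].sum(2)//3)
```

```text
hub [0.4539 0.2811]
handletop [0.5201 0.2881]
armA [0.4742 0.2835]
armB [0.5097 0.2868]
should [0.5226 0.0033]
tip [0.5238 0.0034]
L [0.5215 0.0131]
B [0.514  0.0038]
Rr [ 0.5241 -0.0069]
T [0.5332 0.0035]
traya [0.5726 0.4101]
trayb [0.6216 0.2686]
trayc [0.4334 0.2038]
trayd [0.3838 0.3435]
hub_side [0.4475 0.2861]
handle_side [0.5152 0.2892]
shoulder side [0.5156 0.0091]
jar [0.4139 0.1324]
stopper [0.5814 0.2826]
[[230 228 229 230 230 230 230 223 178 128 115 116 110 106 152 227 231 229
  229 229 226 227 228]
 [230 229 228 231 230 229 229 224 183 128 114 115 110 107 151 223 232 228
  228 228 227 226 227]
 [231 229 229 229 230 231 229 229 204 138 114 115 110 103 139 207 229 229
  228 228 226 226 227]
 [230 230 228 229 230 230 231 231 212 142 113 116 109 103 133 200 229 229
  228 228 227 226 225]
 [231 230 228 228 230 230 230 231 213 143 113 114 111 105 133 198 229 229
  228 228 228 226 225]
 [232 230 228 229 232 232 232 233 215 147 115 115 111 106 135 201 231 230
  228 229 228 226 226]
 [231 231 229 227 227 228 230 232 209 145 114 115 113 108 133 191 227 232
  228 227 228 227 225]

[... 2810 characters left out ...]
5 172 196 221 225 225 225 224
  224 223 223 224]
 [224 225 224 224 224 223 224 225 223 203 179 184 213 224 224 224 224 223
  224 224 224 226]
 [223 225 224 225 224 223 222 226 225 223 214 215 222 223 225 225 224 223
  224 223 224 226]
 [221 224 224 224 223 221 223 225 224 223 223 223 223 224 224 225 224 223
  223 224 224 228]
 [221 225 225 225 223 222 224 225 224 223 223 223 223 223 224 225 225 224
  224 223 227 232]
 [222 221 225 225 222 222 224 224 224 223 223 223 223 224 224 224 224 223
  224 224 229 234]
 [228 213 217 224 223 223 224 225 224 223 223 224 223 224 224 224 223 222
  219 222 231 235]
 [232 213 203 216 221 223 225 225 224 223 223 223 222 225 224 225 223 221
  222 228 233 234]]
```

Confirmed: the tray crank is the middle-sized one, hub at about px (204,251) and handle top at about (200,224). The spindle at about px (310,226) shows as a diamond, roughly 45° to world x. I'll go high over the flask rod towards the tray.

Call:
servo_tool([
  [0, 0, 1.7, 0, 3, 5, 1],
  [0, 0, 3.4, 0, 6, 10, 1],
  [0, 0, 5.1, 0, 9, 15, 1],
  [0, 0, 6.8, 0, 12, 20, 1],
  [0, 0, 8.5, 3, 17, 22, 1],
  [0, 0, 10.2, 6, 22, 22, 1],
  [0, 0, 11.9, 9, 27.4, 22, 1],
  [0, 0, 13.6, 12, 32.8, 22, 1],
  [0, 0, 15.3, 14, 38.6, 22, 1],
  [0, 0, 17, 16, 44.5, 22, 1],
  [0, 0, 18.7, 18, 50.5, 21, 1],
  [0, 0, 20.4, 19, 56.5, 21, 1],
])

```text
clock: 2.55
position: [0.4471, -0.057, 0.4407]
tcp_rot: [180.0, 0.0, -34.9]
ft_force: [2.0, -0.4, 0.4]
width: 0.0854
finger_force: 0.0
```

Call:
servo_tool([
  [0, 0, 1.2, 0.1, 5, -2, 1],
  [0, 0, 2.4, 0.2, 10.5, -5, 1],
  [0, 0, 3.6, 0.3, 16, -8, 1],
  [0, 0, 4.8, 0.4, 21, -11.5, 1],
  [0, 0, 6, 0.5, 26, -15, 1],
  [0, 0, 6.7, 0.5, 30, -19.5, 1],
  [0, 0, 6.7, 0.5, 34, -24, 1],
  [0, 0, 6.7, 0.5, 34, -29, 1],
  [0, 0, 6.7, 0.5, 34, -29, 1],
  [0, 0, 6.7, 0.5, 34, -29, 1],
])

```text
clock: 3.8
position: [0.4531, 0.2813, 0.1532]
tcp_rot: [-180.0, -0.1, 5.0]
ft_force: [0.5, -0.3, -0.8]
width: 0.0855
finger_force: 0.0
```

Run:
```python
from h import *
t=r.camera("top");s=r.camera("side");o=r.observe();print(o["position"],o["tcp_rot"],o["q"],o["ft_force"])
P=np.array(o["position"]);y=R.from_euler("xyz",o["tcp_rot"],degrees=True).apply([0,1,0])
for c in("top","side"):
    print(c,[w2px(c,P+k*y+[0,0,.013]).round(1) for k in(-.0425,0,.0425)], w2px(c,[.454,.281,.046]).round(1))
A=crop(t,160,190,100,150,4);B=crop(s,170,150,100,150,4)
cv2.imwrite("pics/c2.png",np.hstack([A,B]))
```

```text
[0.45328632 0.28161716 0.15389009] [-1.79848301e+02 -1.76784666e-01  4.97615246e+00] [ 5.29383616e+01  1.09364145e+01 -2.35337132e+01  3.61466972e-02
 -5.52988318e+01  4.20175066e+01] [ 0.50416807 -0.11862677  0.82073567]
top [array([179.1, 247.5]), array([196.7, 246.4]), array([214.3, 245.3])] [203.8 251. ]
side [array([217.1, 267.2]), array([231.5, 253.2]), array([245.1, 239.9])] [235.2 291.1]
```

View pics/c2.png

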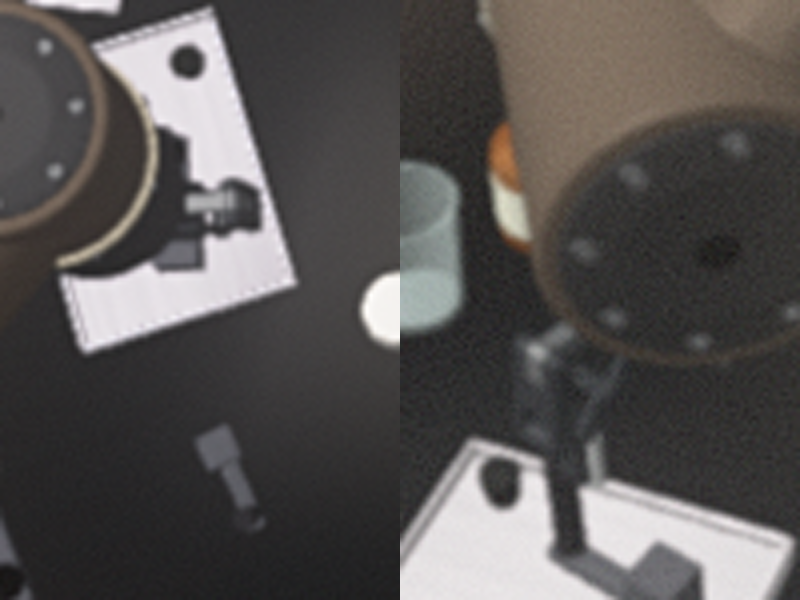

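The finger projection agrees with both cameras to a few mm. I'll centre the hub along its arm with a light squeeze at 90°, tips above the arm, and then take the final grip across it.

Call:
servo_tool([
  [0, 0, 1.7, 0, 0, -1, 0.55],
  [0, 0, 3.4, 0, 0, -2, 0.55],
  [0, 0, 5.1, 0, 0, -3, 0.55],
  [0, 0, 6.8, 0, 0, -4, 0.55],
  [0, 0, 8.5, 0, 0, -4, 0.55],
  [0, 0, 10.2, 0, 0, -4, 0.55],
  [0, 0, 11.9, 0, 0, -4, 0.55],
  [0, 0, 13.6, 0, 0, -4, 0.55],
  [0, 0, 15, 0, 0, -4, 0.55],
  [0, 0, 15, 0, 0, -8, 0.55],
  [0, 0, 15, 0, 0, -11, 0.55],
  [0, 0, 15, 0, 0, -11, 0.55],
])

```text
clock: 5.4
position: [0.4521, 0.2803, 0.0413]
tcp_rot: [-180.0, 0.1, 95.0]
ft_force: [0.7, -0.8, 0.7]
width: 0.0473
finger_force: 0.0
```

Call:
servo_tool([
  [0, 0, 0, 0, 0, -1.0, 0.55],
  [0, 0, 0, 0, 0, -1.6, 0.55],
  [0, 0, 0, 0, 0, -1.6, 0.55],
  [0, 0, 0, 0, 0, -1.6, 0.4],
  [0, 0, 0, 0, 0, -1.6, 0.3],
  [0, 0, 0, 0, 0, -1.6, 0.2],
  [0, 0, 0, 0, 0, -1.6, 0.2],
  [0, 0, 0, 0, 0, -1.6, 0.2],
])

```text
clock: 6.4
position: [0.4526, 0.2814, 0.0261]
tcp_rot: [179.9, -0.0, 95.0]
ft_force: [-1.0, -0.2, 6.5]
width: 0.0288
finger_force: 60.0
```

Call:
servo_tool([
  [0, 0, 0, 0, 0, 0, 0.55],
  [0, 0, 0, 0, 0, 0, 0.55],
  [0, 0, 0, 0, 0, 2, 0.55],
  [0, 0, -1.7, 0, 0, 4, 0.55],
  [0, 0, -3.4, 0, 0, 4, 0.55],
  [0, 0, -5.1, 0, 0, 4, 0.55],
  [0, 0, -6.8, 0, 0, 4, 0.55],
  [0, 0, -8.5, 0, 0, 4, 0.55],
  [0, 0, -10.2, 0, 0, 4, 0.55],
  [0, 0, -11.9, 0, 0, 4, 0.55],
  [0, 0, -13.6, 0, 0, 4, 0.55],
  [0, 0, -15, 0, 0, 4, 0.55],
])

```text
clock: 7.9
position: [0.452, 0.2808, 0.0651]
tcp_rot: [180.0, 0.0, 4.7]
ft_force: [-0.7, -0.3, -0.5]
width: 0.0474
finger_force: 0.0
```

Call:
servo_tool([
  [0, 0, 0, 0, 0, -2, 0.55],
  [0, 0, 0, 0, 0, -4, 0.55],
  [0, 0, 0, 0, 0, -5.2, 0.55],
  [0, 0, 0, 0, 0, -5.2, 0.55],
  [0, 0, 0, 0, 0, -5.2, 0.4],
  [0, 0, 0, 0, 0, -5.2, 0.3],
  [0, 0, 0, 0, 0, -5.2, 0.2],
  [0, 0, 0, 0, 0, -5.2, 0.2],
  [0, 0, 0, 0, 0, -5.2, 0.2],
])

```text
clock: 9.02
position: [0.4525, 0.2814, 0.0141]
tcp_rot: [-179.9, -0.1, 5.0]
ft_force: [-1.2, 0.8, 5.2]
width: 0.0291
finger_force: 60.0
```

Call:
servo_tool([
  [0, 0, 0, 0, 0, 2, 0.2],
  [0, 0, 0, 0, 0, 6, 0.2],
  [0, 0, 0, 0, -1, 11, 0.2],
  [0, 0, 1, 1, -5, 14, 0.2],
  [0, 0, 2.4, 2, -10, 15, 0.2],
  [0, 0, 3.8, 3, -15, 15, 0.2],
  [0, 0, 5.2, 4, -19, 15, 0.2],
  [0, 0, 6.2, 5.5, -23, 14.5, 0.2],
  [0, 0, 7.2, 6.8, -27, 14, 0.2],
  [0, 0, 7.2, 6.8, -27.5, 13, 0.2],
  [0, 0, 7.2, 6.8, -27.5, 13, 0.2],
])

```text
clock: 10.4
position: [0.519, 0.0054, 0.1422]
tcp_rot: [-179.9, 0.1, 48.0]
ft_force: [0.9, 0.4, -2.0]
width: 0.0293
finger_force: 59.8
```

Run:
```python
from h import *
t=r.camera("top");s=r.camera("side");o=r.observe();print(o["position"],o["tcp_rot"],np.array(o["q"]).round(1),o["ft_force"],o["wrist_torque"],o["width"])
P=np.array(o["position"]); 
yaw=o["tcp_rot"][2]
Rz=R.from_euler("z",yaw,degrees=True)
B=P+[0,0,-.0095]
pts={"under":B,"u_front":None}
s4=crop(s,230,110,100,110,6); 
for k in((15,15,0),(15,-15,0),(-15,15,0),(-15,-15,0),(-15,15,42),(-15,-15,42),(65,0,82)):
    q=w2px("side",B+Rz.apply(np.array(k)/1000)); print(k,q.round(1)); c=((q-[230,110])*6+2.5).astype(int)
    cv2.circle(s4,tuple(int(v) for v in c),3,(0,0,255),-1)
for nm,(x,y),col in(("top",(.5226,.0033),(0,255,0)),("side",(.5156,.0091),(255,0,0))):
    for z in(.08,.103):
        q=w2px("side",[x,y,z]);c=((q-[230,110])*6+2.5).astype(int);cv2.circle(s4,tuple(int(v) for v in c),3,col,-1)
cv2.imwrite("pics/c3.png",s4[:600]);
```

```text
[0.5198003  0.00645066 0.14326472] [-1.79986046e+02  1.84288166e-02  4.81806685e+01] [ 22.4  10.5 -25.7  -0.  -53.8 115.8] [-0.54911261  0.55095143 -0.77393362] [-0.00290301  0.00010161  0.03417679] 0.02935916138555216
(15, 15, 0) [289. 185.]
(15, -15, 0) [287.1 176.6]
(-15, 15, 0) [301.9 183.8]
(-15, -15, 0) [299.8 175.4]
(-15, 15, 42) [302.5 169.6]
(-15, -15, 42) [300.3 161.3]
(65, 0, 82) [266.  154.4]
```

View pics/c3.png

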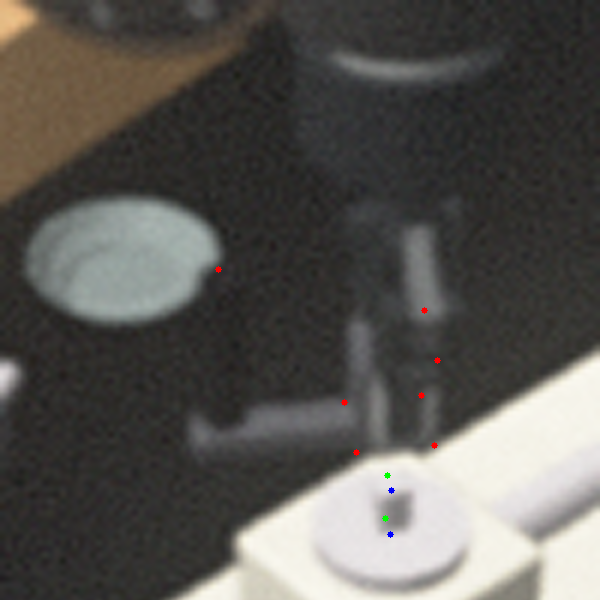

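The crank in the grip projects within about 0.5 px of where it appears in the side view (bottom edge near crop y=450). The shoulder ellipse is at crop (391,533), which matches the side estimate (blue). The top camera disagrees, so I'll check it against the held crank.

Run:
```python
from h import *
t=r.camera("top");s=r.camera("side");o=r.observe()
P=np.array(o["position"]);Rz=R.from_euler("z",o["tcp_rot"][2],degrees=True);B=P+[0,0,-.0095]
x0,y0,f=265,180,8
a=crop(t,x0,y0,75,70,f)
def dot(a,q,col): cv2.circle(a,tuple(int(v) for v in (q-[x0,y0])*f+f/2),3,col,-1)
for k in((15,15,42),(15,-15,42),(-15,15,42),(-15,-15,42),(65,0,82),(78,8,12),(78,-8,12)): dot(a,w2px("top",B+Rz.apply(np.array(k)/1000)),(0,0,255))
for x,y,c in((.5226,.0033,(0,255,0)),(.5156,.0091,(255,0,0))):
    for an in np.arange(0,360,20):dot(a,w2px("top",[x+.032*np.cos(np.radians(an)),y+.032*np.sin(np.radians(an)),.08]),c)
cv2.imwrite("pics/c4.png",a)
# side ellipse: fit shoulder x,y by edges: shoulder is greyer/bluish than box
sub=s[185:225,275:320].astype(int);print((sub[:,:,2]-sub[:,:,0])[::2,::2]);
```

```text
[[ -4   1  -3  -4  -4  -5  -2   0  -9 -13 -17 -17 -14 -20 -16 -12 -11 -11
  -10 -11 -14 -11 -12]
 [ -1  -2  -3  -6  -5  -4  -9 -13 -17 -12 -13 -12 -14 -15 -13 -11 -11 -12
  -12 -13 -12 -12 -12]
 [ -1  -6  -2  -5  -9 -11 -16  -6  -3  -5  -3  -4  -5  -8 -12 -14 -11 -12
  -13 -12 -12 -11  -9]
 [ -1  -7  -7 -11 -15  -5  -2  -4  -3  -3  -6  -2  -2  -4  -4  -9 -13 -11
  -13 -10  -9  -4  -2]
 [ -3 -10 -20 -12  -6  -3  -1  -2  -3  -7  -3  -3  -5  -4  -3  -5  -9 -13
  -13  -7  -4  -3  -2]
 [-16 -22 -13 -10  -5  -4  -2  -4  -4  -4  -5  -4  -5  -3  -4  -2  -6 -13
  -11  -5  -3  -4  -3]
 [-13 -11 -12 -10  -2  -3  -2  -4  -2  -3  -4  -4  -2  -3  -3  -4  -4 -12
  -13 -12 -15  -4  -1]
 [-11 -12 -13 -10  -3  -3  -3  -4  -2  -4  -4  -3  -3  -3  -3  -3  -5 -13
  -12 -12 -13 -20  -9]
 [-12 -12 -12 -12  -8  -3  -2  -2  -3  -3  -3  -3  -4  -3  -3  -4 -10 -12
  -11 -12 -10 -14 -21]
 [-11 -11 -12 -11 -13  -3  -3  -2  -3  -2  -4  -1  -4  -4  -4  -5 -18 -13
  -12 -11 -14 -20 -19]
 [-13 -12 -10 -11 -13 -11  -7  -3  -4  -3  -3  -3  -7  -5  -5 -14 -11 -12
  -11 -13 -22 -16 -15]
 [-18 -17 -12 -11 -11 -12 -14  -9  -4  -7  -7  -1  -4 -11 -19 -12 -12 -14
  -23 -18 -12 -15 -16]
 [-21 -24 -22 -13 -10 -12 -13 -13 -11 -13 -15 -20 -13 -12 -13 -12 -19 -17
  -12 -13 -13 -15 -16]
 [-20 -20 -21 -22 -13 -10 -11 -12 -10 -10 -12 -12 -13 -12 -12 -22 -16 -12
  -12 -12 -11 -15 -16]
 [-18 -21 -19 -20 -23 -13 -12 -12 -12 -12 -11 -11 -12 -18 -18 -14 -13 -11
  -12 -12 -13  -9 -18]
 [-19 -17 -17 -18 -21 -22 -16 -12 -11 -10 -11 -13 -23 -17 -13 -13 -11 -14
  -12 -14 -10 -13 -22]
 [-24 -18 -18 -20 -23 -22 -20 -21 -13 -12 -24 -18 -12 -10 -10 -11 -12 -11
  -14 -13 -13 -17 -14]
 [-12 -22 -17 -19 -21 -19 -20 -21 -22 -19 -12 -13 -14 -14 -14 -11 -16 -14
  -12 -13 -20 -13 -12]
 [-12 -13 -20 -20 -19 -21 -19 -19 -19 -18 -16 -11 -13 -14 -12 -10 -13 -11
  -18 -19 -13 -12 -14]
 [-11 -13 -13 -19 -19 -22 -20 -16 -22 -17 -10 -15 -13 -13 -12 -11 -17 -22
  -13 -12 -11 -13 -12]]
```

View pics/c4.png

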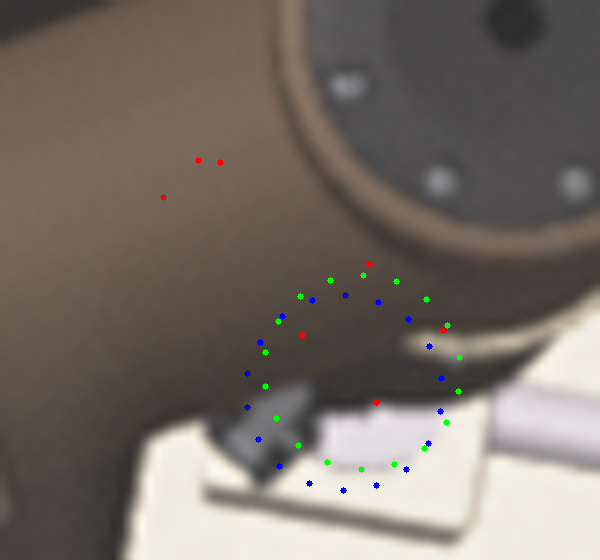

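Run:
```python
from h import *
for u,v in((294.9,196.4),(295.2,196.8),(294.9,197.2)):print(px2w("side",u,v,.08)[:2].round(4))
s=r.camera("side")
print(s[180:204,286:304].sum(2)//3)
for x,y in((.5226,.0033),(.5195,.0065)):print(w2px("side",[x,y,.08]),w2px("side",[x,y,.103]))
```

```text
[0.52   0.0026]
[0.5185 0.0033]
[0.5182 0.0049]
[[103 104  96  89  94 114 122 102  75  65  60  57  62  76 100 102  80  59]
 [ 78  82  77  81  84 103 114 102  72  58  59  61  61  77 102  95  73  59]
 [ 71  72  75  76  80 101 114 102  78  70  66  68  73  84  94  89  70  67]
 [ 68  66  73  75  76  91 103  99  84  75  82  83  87  88  87  90  86 114]
 [ 59  62  60  64  72  83  97  97  98 104 112 106 101  92  93 118 153 183]
 [ 52  58  58  68  83 107 132 149 159 172 178 176 165 138 137 175 216 234]
 [ 52  51  66  91 131 174 205 219 226 233 237 234 231 208 195 221 239 241]
 [ 60  90 118 158 193 226 237 236 240 242 239 241 241 239 231 233 235 238]
 [110 148 185 216 230 234 234 233 232 234 233 227 231 238 239 235 233 232]
 [178 204 226 232 229 227 227 228 228 228 224 223 227 233 236 234 233 232]
 [224 231 231 229 226 223 224 230 229 228 230 223 221 229 230 230 233 234]
 [230 229 225 227 225 220 220 222 224 223 211 206 209 224 227 231 232 232]
 [229 229 226 228 225 221 207 210 195 180 168 164 183 217 227 228 228 228]
 [228 229 228 227 227 221 198 182 164 144 136 136 175 215 227 229 229 230]
 [
[... 160 characters left out ...]
8 228 229 226 206 168 142 124 128 139 176 219 229 230 229 229]
 [228 229 229 229 229 225 216 176 150 138 137 156 191 222 227 228 229 229]
 [228 228 228 228 229 226 218 193 176 174 176 194 217 226 228 227 229 230]
 [229 230 229 230 228 230 224 214 217 222 221 226 226 228 229 226 228 228]
 [228 231 228 229 229 228 227 228 226 229 232 231 229 228 227 228 226 228]
 [229 228 230 229 230 229 229 228 229 226 231 227 229 229 226 229 229 227]
 [225 227 229 228 228 233 228 229 230 227 228 227 226 229 231 229 228 229]
 [218 224 230 230 230 227 230 230 230 228 229 229 229 230 230 233 228 222]]
[293.8788023  196.06307091] [294.08400641 188.88449205]
[294.04326987 197.31892745] [294.25122415 190.13810329]
```

Call:
servo_tool([
  [0, 0, 0, 0.05, -0.3, 0, 0.2],
  [0, 0, 0, 0.05, -0.3, -1.2, 0.2],
  [0, 0, 0, 0.05, -0.3, -2.4, 0.2],
  [0, 0, 0, 0.05, -0.3, -2.8, 0.2],
  [0, 0, 0, 0.05, -0.3, -2.8, 0.2],
])

```text
clock: 11.28
position: [0.5203, 0.0028, 0.1147]
tcp_rot: [-180.0, 0.1, 48.2]
ft_force: [-1.1, -0.2, -2.1]
width: 0.029
finger_force: 59.8
```

Call:
servo_tool([
  [0, 0, 0, 0, 0, -0.1, 0.2],
  [0, 0, 0, 0, 0, -0.2, 0.2],
  [0, 0, 0, 0, 0, -0.3, 0.2],
  [0, 0, 0, 0, 0, -0.4, 0.2],
  [0, 0, 0, 0, 0, -0.4, 0.2],
])

```text
clock: 11.9
position: [0.5211, 0.0029, 0.1122]
tcp_rot: [179.9, -0.0, 48.2]
ft_force: [-1.6, 0.5, 5.6]
width: 0.0294
finger_force: 60.9
```

Call:
servo_tool([
  [0, 0, 0.6, 0, 0, 0, 0.2],
  [0, 0, 1.2, 0, 0, 0, 0.2],
  [0, 0, 1.2, 0, 0, -0.1, 0.2],
])

```text
clock: 12.28
position: [0.5213, 0.0029, 0.1107]
tcp_rot: [179.9, -0.1, 55.4]
ft_force: [2.0, -1.9, -0.5]
width: 0.0289
finger_force: 59.8
```

Call:
servo_tool([
  [0, 0, -1, 0, 0, 0.1, 0.2],
  [0, 0, -2.4, 0, 0, 0, 0.2],
  [0, 0, -2.4, 0, 0, 0, 0.2],
])

```text
clock: 12.65
position: [0.5216, 0.0023, 0.1108]
tcp_rot: [179.9, -0.0, 40.8]
ft_force: [3.5, -7.1, -0.6]
width: 0.0294
finger_force: 60.3
```

Call:
servo_tool([
  [0, 0, 1.5, 0, 0, 0, 0.2],
  [0, 0, 2, 0.05, -0.1, 0, 0.2],
  [0, 0, 2, 0.05, -0.1, -0.15, 0.2],
  [0, 0, 2, 0.05, -0.1, -0.3, 0.2],
  [0, 0, 2, 0.05, -0.1, -0.3, 0.2],
])

```text
clock: 13.28
position: [0.521, 0.002, 0.107]
tcp_rot: [-180.0, 0.0, 52.9]
ft_force: [-0.1, -0.5, -1.8]
width: 0.029
finger_force: 59.9
```

It is engaged with no force. Going down to the shoulder.

Call:
servo_tool([
  [0, 0, 0, 0, 0, -0.3, 0.2],
  [0, 0, 0, 0, 0, -0.6, 0.2],
  [0, 0, 0, 0, 0, -0.9, 0.2],
  [0, 0, 0, 0, 0, -1.2, 0.2],
  [0, 0, 0, 0, 0, -1.4, 0.2],
  [0, 0, 0, 0, 0, -1.4, 0.2],
])

```text
clock: 14.02
position: [0.521, 0.0019, 0.0931]
tcp_rot: [-180.0, 0.0, 53.0]
ft_force: [-1.8, 0.7, -1.3]
width: 0.0295
finger_force: 59.9
```

Call:
servo_tool([
  [0, 0, 0, 0, 0, -0.1, 0.2],
  [0, 0, 0, 0, 0, -0.2, 0.2],
  [0, 0, 0, 0, 0, -0.3, 0.2],
  [0, 0, 0, 0, 0, -0.3, 0.2],
])

```text
clock: 14.52
position: [0.5211, 0.0019, 0.0902]
tcp_rot: [-180.0, 0.0, 53.0]
ft_force: [-0.1, -0.4, -2.5]
width: 0.0291
finger_force: 59.9
```

Call:
servo_tool([
  [0, 0, 0, 0, 0, -0.05, 0.2],
  [0, 0, 0, 0, 0, -0.1, 0.2],
  [0, 0, 0, 0, 0, -0.15, 0.2],
  [0, 0, 0, 0, 0, -0.15, 0.2],
])

```text
clock: 15.02
position: [0.5211, 0.0019, 0.0901]
tcp_rot: [180.0, -0.0, 53.0]
ft_force: [-6.3, 0.9, 12.0]
width: 0.0288
finger_force: 61.9
```

Call:
servo_tool([
  [0, 0, -0.5, 0, 0, 0.07, 0.2],
  [0, 0, -1.5, 0, 0, 0.07, 0.2],
  [0, 0, -2.5, 0, 0, 0.07, 0.2],
  [0, 0, -3.5, 0, 0, 0.07, 0.2],
  [0, 0, -4.5, 0, 0, 0.07, 0.2],
  [0, 0, -5, 0, 0, 0.07, 0.2],
])

```text
clock: 15.78
position: [0.5218, 0.0018, 0.0901]
tcp_rot: [180.0, -0.1, 22.9]
ft_force: [0.1, -1.7, 1.9]
width: 0.0292
finger_force: 60.5
```

```bash
cat > o.py <<'E'
from h import *
o=r.observe();print(*[np.round(o[k],3).tolist() for k in("clock","position","tcp_rot","ft_force","wrist_torque","width","q")])
E
python3 o.py
```

```text
15.775 [0.522, 0.002, 0.09] [179.954, -0.069, 22.905] [0.077, -1.682, 1.926] [-0.467, -0.064, 0.212] 0.029 [21.797, 14.23, -29.193, 0.062, -46.507, 91.065]
```

Call:
servo_tool([
  [0, 0, -1, 0, 0, 0, 0.2],
  [0, 0, -2, 0, 0, 0, 0.2],
  [0, 0, -3, 0, 0, 0, 0.2],
  [0, 0, -4, 0, 0, 0, 0.2],
  [0, 0, -5, 0, 0, 0, 0.2],
  [0, 0, -6, 0, 0, 0, 0.2],
  [0, 0, -7, 0, 0, 0, 0.2],
  [0, 0, -8, 0, 0, 0, 0.2],
  [0, 0, -9, 0, 0, 0, 0.2],
  [0, 0, -9, 0, 0, 0, 0.2],
])

```text
clock: 17.02
position: [0.5218, 0.002, 0.0901]
tcp_rot: [-180.0, -0.1, -30.9]
ft_force: [-0.1, -0.9, 3.5]
width: 0.029
finger_force: 60.6
```

```bash
python3 o.py
python3 - <<'E'
from h import *
t=r.camera("top");s=r.camera("side")
A=crop(t,375,200,80,80,5);B=crop(s,325,115,100,100,4)
cv2.imwrite("pics/c5.png",np.hstack([A,B]));np.save("s5.npy",s)
E
```

```text
17.025 [0.522, 0.002, 0.09] [-179.959, -0.067, -30.94] [-0.109, -0.885, 3.519] [-0.478, -0.054, 0.041] 0.029 [21.803, 14.229, -29.19, 0.039, -46.507, 37.23]
```

View pics/c5.png

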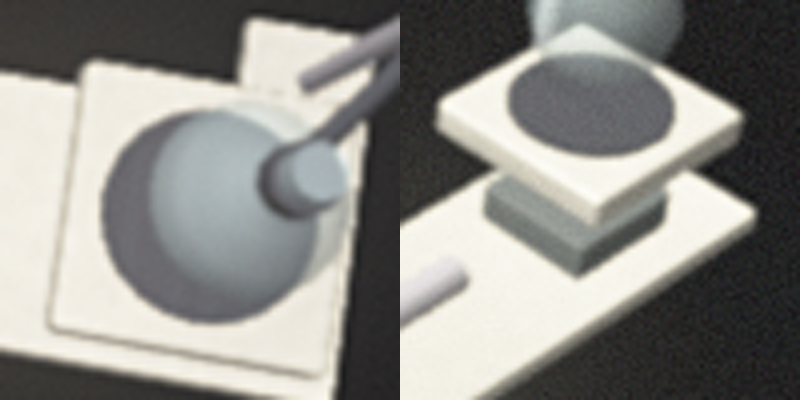

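Run:
```python
from h import *
from scipy.optimize import least_squares
T=lambda x,y:np.array([375+(x-2)/5,200+(y-2)/5]);S=lambda x,y:np.array([325+(x-401.5)/4,115+(y-1.5)/4])
# corners local: top TL=(+x,+y) , BL=(-x,+y), BR=(-x,-y)
obs=[("top",(1,1),T(90,61)),("top",(-1,1),T(50,327)),("top",(-1,-1),T(324,377)),
("side",(-1,1),S(597,209)),("side",(1,1),S(437,106)),("side",(-1,-1),S(744,117))]
for u in(("top","side"),("side",),):
  f=lambda p:np.concatenate([w2px(c,[p[0]+.07*(k[0]*np.cos(p[3])-k[1]*np.sin(p[3])),p[1]+.07*(k[0]*np.sin(p[3])+k[1]*np.cos(p[3])),p[2]])-q for c,k,q in obs if c in u])
  g=least_squares(f,[.48,-.26,.12,-.15]);p=g.x
  print(u,p.round(4),np.degrees(p[3]).round(2),g.fun.round(1).tolist(),"dist",np.hypot(p[0]-.5215,p[1]-.002),"dir",np.degrees(np.arctan2(p[0]-.5215,-(p[1]-.002))))
# fix xy from lift frame
for ps in(-8,-9,-10,-11,-12):
  a=np.radians(ps);xy=np.array([.5215,.002])+.27*np.array([np.sin(a),-np.cos(a)])
  for u in("top","side"):
    h=lambda p:np.concatenate([w2px(c,[xy[0]+.07*(k[0]*np.cos(a)-k[1]*np.sin(a)),xy[1]+.07*(k[0]*np.sin(a)+k[1]*np.cos(a)),p[0]])-q for c,k,q in obs if c==u])
    g=least_squares(h,[.12]);print(ps,u,g.x.round(4),g.cost.round(2))
print([(d["location"],d["p"]) for c in("top","side") for d in r.find_in("plate_top",c)[:1]])
```

```text
('top', 'side') [ 0.4807 -0.2655  0.106  -0.1581] -9.06 [0.0, -0.0, 0.2, 0.5, 0.4, 0.6, -0.1, -0.3, -0.5, -0.2, -0.6, 0.4] dist 0.2705630250147259 dir -8.681067489688498
('side',) [ 0.4782 -0.2628  0.1087 -0.1571] -9.0 [0.3, -0.2, -0.2, -0.2, -0.1, 0.4] dist 0.26836228962408204 dir -9.286413348099806
-8 top [0.1007] 1.26
-8 side [0.1051] 3.28
-9 top [0.1087] 1.26
-9 side [0.1071] 0.19
-10 top [0.1166] 8.64
-10 side [0.1091] 2.84
-11 top [0.1245] 23.46
-11 side [0.1112] 11.07
-12 top [0.1323] 45.79
-12 side [0.1133] 24.77
[([0.4607, -0.24, 0.1106], 0.96)]
```

Run:
```python
from h import *
a=cv2.imread("pics/side0.png");b=np.load("s5.npy")[:,:,::-1];a=cv2.resize(a,(560,420),interpolation=cv2.INTER_AREA)
g=lambda i,x,y,w,h:cv2.cvtColor(i,cv2.COLOR_BGR2GRAY)[y:y+h,x:x+w].astype(np.float32)
for n,w in(("plate",(330,130,90,45)),("plate front",(335,142,80,30)),("base",(255,215,60,30)),("tray",(160,280,60,50))):
    print(n,cv2.phaseCorrelate(g(a,*w),g(b,*w),cv2.createHanningWindow((w[2],w[3]),cv2.CV_32F)))
```

```text
plate ((0.7025389115626481, -3.439224318802605), 0.5957238900219952)
plate front ((0.13991513750573148, -3.7770422720847883), 0.49530495643615724)
base ((-0.006093112298277248, -0.043712952745984524), 1.1053889756732518)
tray ((0.07058760965522026, 0.041327112662710164), 0.7229165601730346)
```

The plate has risen about 12 mm (3.6 px), consistent with about 70° of spindle turn. Its absolute height says it is still well short of the stop, so I'll turn on, staying inside the guaranteed-free range.

Call:
servo_tool([
  [0, 0, -0.8, 0, 0, 0, 0.2],
  [0, 0, -1.6, 0, 0, 0, 0.2],
  [0, 0, -2.4, 0, 0, 0, 0.2],
  [0, 0, -3.2, 0, 0, 0, 0.2],
  [0, 0, -4, 0, 0, 0, 0.2],
  [0, 0, -4.8, 0, 0, 0, 0.2],
  [0, 0, -5.6, 0, 0, 0, 0.2],
  [0, 0, -6, 0, 0, 0, 0.2],
  [0, 0, -6.2, 0, 0, 0, 0.2],
])

```text
clock: 18.35
position: [0.5219, 0.002, 0.0901]
tcp_rot: [-179.9, -0.0, -68.1]
ft_force: [1.2, -1.2, 5.8]
width: 0.029
finger_force: 60.9
```

```bash
python3 o.py
python3 - <<'E'
from h import *
s=r.camera("side");np.save("s6.npy",s)
g=lambda i,x,y,w,h:cv2.cvtColor(i[:,:,::-1].copy(),cv2.COLOR_BGR2GRAY)[y:y+h,x:x+w].astype(np.float32)
b=np.load("s5.npy")
for w in((330,130,90,45),(335,142,80,30)):
    print(cv2.phaseCorrelate(g(b,*w),g(s,*w),cv2.createHanningWindow((w[2],w[3]),cv2.CV_32F)))
a=np.radians(-9);xy=np.array([.5215,.002])+.27*np.array([np.sin(a),-np.cos(a)])
print(w2px("side",[*xy,.115])-w2px("side",[*xy,.105]))
for c in ("top","side"): r.camera(c); print(c,[(np.round(d["location"],4),d["p"]) for d in r.find_in("plate_top",c)[:2]])
E
```

```text
18.35 [0.522, 0.002, 0.09] [-179.919, -0.033, -68.12] [1.183, -1.223, 5.829] [-0.47, -0.194, 0.268] 0.029 [21.804, 14.232, -29.187, 0.045, -46.501, 0.045]
((0.18904965411551444, -1.1815973773028325), 0.849943941846306)
((-0.373934786713086, -1.6466631704592807), 0.7194769187768301)
[ 0.49423585 -3.12627659]
top [(array([ 0.4575, -0.2323,  0.1216]), 0.76), (array([ 0.4821, -0.2119,  0.0482]), 0.63)]
side [(array([ 0.4592, -0.2355,  0.1168]), 0.64)]
```

Call:
servo_tool([
  [0, 0, -0.7, 0, 0, 0, 0.2],
  [0, 0, -1.4, 0, 0, 0, 0.2],
  [0, 0, -2.1, 0, 0, 0, 0.2],
  [0, 0, -2.6, 0, 0, 0, 0.2],
  [0, 0, -3, 0, 0, 0, 0.2],
  [0, 0, -3.2, 0, 0, 0, 0.2],
  [0, 0, -3.4, 0, 0, 0, 0.2],
])

```text
clock: 19.48
position: [0.5219, 0.002, 0.0901]
tcp_rot: [-179.9, -0.0, -88.5]
ft_force: [0.3, -1.4, 5.9]
width: 0.0292
finger_force: 60.9
```

```bash
python3 o.py
python3 - <<'E'
from h import *
for i in range(2):
    r.camera("side"); print([(np.round(d["location"],4),d["p"]) for d in r.find_in("plate_top","side")[:1]])
    r.camera("top"); print([(np.round(d["location"],4),d["p"]) for d in r.find_in("plate_top","top")[:1]])
s=r.camera("side");np.save("s7.npy",s);cv2.imwrite("pics/c6.png",crop(s,325,95,100,100,6))
E
```

```text
19.475 [0.522, 0.002, 0.09] [-179.908, -0.0, -88.498] [0.316, -1.385, 5.938] [-0.401, -0.187, 0.278] 0.029 [21.806, 14.233, -29.183, 0.044, -46.498, -20.335]
[(array([ 0.4591, -0.2329,  0.1201]), 0.84)]
[(array([ 0.4577, -0.2319,  0.1248]), 0.94)]
[(array([ 0.4582, -0.236 ,  0.1189]), 0.89)]
[(array([ 0.4589, -0.233 ,  0.1227]), 0.81)]
```

View pics/c6.png

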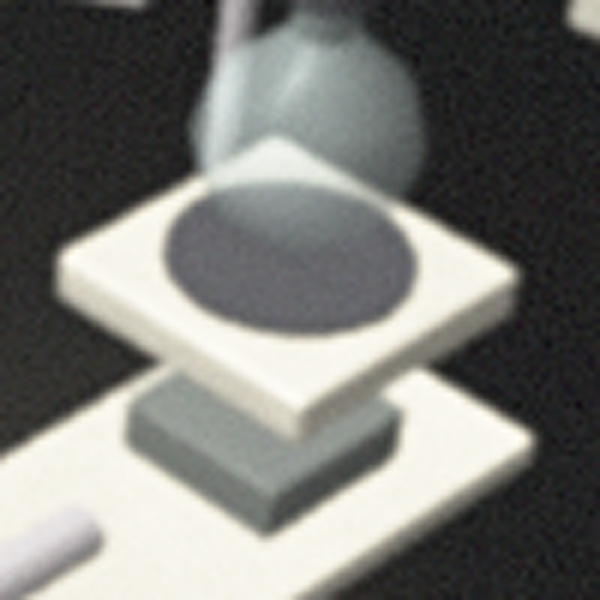

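Call:
servo_tool([
  [0, 0, -0.5, 0, 0, 0, 0.2],
  [0, 0, -1, 0, 0, 0, 0.2],
  [0, 0, -1.5, 0, 0, 0, 0.2],
  [0, 0, -2, 0, 0, 0, 0.2],
  [0, 0, -2.3, 0, 0, 0, 0.2],
  [0, 0, -2.5, 0, 0, 0, 0.2],
])

```text
clock: 20.68
position: [0.5219, 0.002, 0.0901]
tcp_rot: [-179.9, 0.0, -103.5]
ft_force: [1.1, -1.2, 5.3]
width: 0.0293
finger_force: 60.9
```

```bash
python3 o.py
```

```text
20.675 [0.522, 0.002, 0.09] [-179.911, 0.023, -103.519] [1.12, -1.201, 5.311] [-0.436, -0.306, 0.317] 0.029 [21.804, 14.235, -29.184, 0.046, -46.495, -35.355]
```

Call:
servo_tool([
  [0, 0, -0.25, 0, 0, 0, 0.2],
  [0, 0, -0.5, 0, 0, 0, 0.2],
  [0, 0, -0.7, 0, 0, 0, 0.2],
])

```text
clock: 21.05
position: [0.522, 0.002, 0.0901]
tcp_rot: [-179.9, 0.0, -107.7]
ft_force: [1.3, -0.9, 5.4]
width: 0.0295
finger_force: 60.9
```

```bash
python3 o.py
```

```text
21.05 [0.522, 0.002, 0.09] [-179.91, 0.033, -107.716] [1.291, -0.899, 5.408] [-0.483, -0.315, 0.392] 0.029 [21.803, 14.235, -29.182, 0.044, -46.493, -39.549]
```

Call:
servo_tool([
  [0, 0, -0.2, 0, 0, 0, 0.2],
  [0, 0, -0.4, 0, 0, 0, 0.2],
])

```text
clock: 21.3
position: [0.522, 0.002, 0.0901]
tcp_rot: [-179.9, 0.0, -110.1]
ft_force: [1.6, -1.4, 5.7]
width: 0.0295
finger_force: 60.9
```

```bash
python3 o.py
```

```text
21.3 [0.522, 0.002, 0.09] [-179.91, 0.035, -110.109] [1.649, -1.383, 5.723] [-0.493, -0.316, 0.336] 0.03 [21.804, 14.236, -29.184, 0.047, -46.49, -41.946]
```

Still running at friction torque. Continuing in small steps.

Call:
servo_tool([
  [0, 0, -0.25, 0, 0, 0, 0.2],
  [0, 0, -0.5, 0, 0, 0, 0.2],
])

```text
clock: 21.55
position: [0.522, 0.002, 0.0901]
tcp_rot: [-179.9, 0.0, -113.1]
ft_force: [1.0, -1.3, 5.3]
width: 0.0292
finger_force: 60.9
```

```bash
python3 o.py
```

```text
21.55 [0.522, 0.002, 0.09] [-179.913, 0.039, -113.12] [0.986, -1.25, 5.349] [-0.455, -0.286, 0.292] 0.029 [21.804, 14.236, -29.185, 0.047, -46.49, -44.957]
```

Call:
servo_tool([
  [0, 0, -0.25, 0, 0, 0, 0.2],
  [0, 0, -0.5, 0, 0, 0, 0.2],
])

```text
clock: 21.8
position: [0.522, 0.002, 0.0901]
tcp_rot: [-179.9, 0.0, -116.1]
ft_force: [1.5, -0.9, 4.7]
width: 0.029
finger_force: 60.9
```

```bash
python3 o.py
```

```text
21.8 [0.522, 0.002, 0.09] [-179.914, 0.043, -116.119] [1.456, -0.881, 4.725] [-0.522, -0.304, 0.376] 0.029 [21.802, 14.236, -29.182, 0.049, -46.492, -47.954]
```

Call:
servo_tool([
  [0, 0, -0.25, 0, 0, 0, 0.2],
  [0, 0, -0.5, 0, 0, 0, 0.2],
])

```text
clock: 22.05
position: [0.522, 0.002, 0.0901]
tcp_rot: [-179.9, 0.0, -119.1]
ft_force: [1.0, -1.9, 5.0]
width: 0.0287
finger_force: 60.9
```

```bash
python3 o.py
```

```text
22.05 [0.522, 0.002, 0.09] [-179.918, 0.047, -119.118] [0.987, -1.854, 5.016] [-0.519, -0.295, 0.311] 0.029 [21.804, 14.236, -29.183, 0.047, -46.493, -50.955]
```

Call:
servo_tool([
  [0, 0, -0.25, 0, 0, 0, 0.2],
  [0, 0, -0.5, 0, 0, 0, 0.2],
])

```text
clock: 22.3
position: [0.522, 0.002, 0.0901]
tcp_rot: [-179.9, 0.1, -122.1]
ft_force: [1.8, -1.7, 4.6]
width: 0.0291
finger_force: 60.9
```

```bash
python3 o.py
```

```text
22.3 [0.522, 0.002, 0.09] [-179.919, 0.051, -122.12] [1.823, -1.715, 4.584] [-0.504, -0.328, 0.387] 0.029 [21.802, 14.236, -29.183, 0.049, -46.491, -53.955]
```

Call:
servo_tool([
  [0, 0, -0.25, 0, 0, 0, 0.2],
  [0, 0, -0.5, 0, 0, 0, 0.2],
])

```text
clock: 22.55
position: [0.522, 0.002, 0.0901]
tcp_rot: [-179.9, 0.1, -125.1]
ft_force: [1.6, -1.2, 4.5]
width: 0.0295
finger_force: 60.9
```

```bash
python3 o.py
```

```text
22.55 [0.522, 0.002, 0.09] [-179.919, 0.06, -125.118] [1.595, -1.195, 4.528] [-0.488, -0.356, 0.324] 0.03 [21.804, 14.235, -29.18, 0.048, -46.49, -56.955]
```

Call:
servo_tool([
  [0, 0, -0.25, 0, 0, 0, 0.2],
  [0, 0, -0.5, 0, 0, 0, 0.2],
])

```text
clock: 22.8
position: [0.522, 0.002, 0.0901]
tcp_rot: [-179.9, 0.1, -128.1]
ft_force: [1.6, -1.8, 5.7]
width: 0.0292
finger_force: 61.1
```

```bash
python3 o.py; python3 -c "
from h import *
for i in range(2):
  for c in('side','top'):
    r.camera(c);print(c,[np.round(d['location'],4)[2] for d in r.find_in('plate_top',c)[:1]])"
```

```text
22.8 [0.522, 0.002, 0.09] [-179.919, 0.055, -128.1] [1.572, -1.778, 5.743] [-0.453, -0.395, 0.709] 0.029 [21.808, 14.238, -29.183, 0.058, -46.491, -59.948]
side [np.float64(0.1279)]
top [np.float64(0.1325)]
side [np.float64(0.1283)]
top [np.float64(0.1301)]
```

The stop is reached: torque jumped from about 0.33 to 0.71 N·m (about 11 N at the handle), and the plate has risen about 28 mm by the network's estimate. Relieving the torque and lifting off.

Call:
servo_tool([
  [0, 0, 0.4, 0, 0, 0, 0.2],
  [0, 0, 1.2, 0, 0, 0.05, 0.2],
  [0, 0, 1.2, 0, 0, 0.4, 0.2],
  [0, 0, 1.2, 0, 0, 0.9, 0.2],
  [0, 0, 1.2, 0, 0, 1.5, 0.2],
  [0, 0, 1.2, 0, 0, 2.1, 0.2],
  [0, 0, 1.2, 0, 0, 2.7, 0.2],
  [0, 0, 1.2, 0, 0, 4, 0.2],
  [0, 0, 1.2, 0, 0, 5, 0.2],
  [0, 0, 1.2, 0, 0, 5, 0.2],
])

```text
clock: 24.45
position: [0.5216, 0.0021, 0.1407]
tcp_rot: [-179.9, 0.1, -121.0]
ft_force: [-0.3, 0.3, -2.0]
width: 0.0291
finger_force: 60.2
```

```bash
python3 o.py; python3 -c "
from h import *
for i in range(2):
  for c in('side','top'):
    r.camera(c);print(c,[np.round(d['location'],4)[2] for d in r.find_in('plate_top',c)[:1]])"
```

```text
24.45 [0.522, 0.002, 0.141] [-179.93, 0.09, -121.003] [-0.286, 0.273, -2.031] [0.05, -0.047, 0.011] 0.029 [21.811, 10.706, -25.821, 0.002, -53.359, -52.815]
side [np.float64(0.1285)]
top [np.float64(0.1314)]
side [np.float64(0.1223)]
top [np.float64(0.1297)]
```

Call:
servo_tool([
  [0, 0, 1.7, 0, 1, 1, 0.2],
  [0, 0, 3.4, 0, 3, 2, 0.2],
  [0, 0, 5.1, -1, 6, 2, 0.2],
  [0, 0, 6.8, -2, 9, 2, 0.2],
  [0, 0, 8.5, -3, 12, 2, 0.2],
  [0, 0, 10.2, -4, 15, 2, 0.2],
  [0, 0, 11.9, -5, 18, 2, 0.2],
  [0, 0, 13.6, -6, 21, 2, 0.2],
  [0, 0, 15.3, -6.9, 24, 2, 0.2],
  [0, 0, 17, -6.9, 26, 2, 0.2],
  [0, 0, 18.7, -6.9, 27.9, 1, 0.2],
  [0, 0, 20.4, -6.9, 27.9, 0, 0.2],
])

```text
clock: 26.35
position: [0.4521, 0.2822, 0.139]
tcp_rot: [180.0, -0.0, 1.8]
ft_force: [-0.2, 0.2, -1.7]
width: 0.0293
finger_force: 60.2
```

Call:
servo_tool([
  [0, 0, 0.6, 0, 0, -1, 0.2],
  [0, 0, 0.6, 0, 0, -4, 0.2],
  [0, 0, 0.6, 0, 0, -7, 0.2],
  [0, 0, 0.6, 0, 0, -10, 0.2],
  [0, 0, 0.6, 0, 0, -11.5, 0.2],
  [0, 0, 0.6, 0, 0, -11.5, 0.2],
])

```text
clock: 27.1
position: [0.4518, 0.2804, 0.0237]
tcp_rot: [179.9, 0.1, 5.0]
ft_force: [-0.2, 0.3, -1.0]
width: 0.029
finger_force: 60.3
```

Call:
servo_tool([
  [0, 0, 0, 0, 0, -0.3, 0.2],
  [0, 0, 0, 0, 0, -0.6, 0.2],
  [0, 0, 0, 0, 0, -0.8, 0.2],
  [0, 0, 0, 0, 0, -0.9, 0.2],
  [0, 0, 0, 0, 0, -0.95, 0.2],
  [0, 0, 0, 0, 0, -0.95, 0.2],
])

```text
clock: 27.85
position: [0.4521, 0.2809, 0.015]
tcp_rot: [180.0, -0.0, 5.0]
ft_force: [1.0, -0.1, -2.1]
width: 0.0292
finger_force: 60.3
```

Call:
servo_tool([
  [0, 0, 0, 0, 0, -0.05, 0.2],
  [0, 0, 0, 0, 0, -0.1, 0.2],
  [0, 0, 0, 0, 0, -0.15, 0.2],
  [0, 0, 0, 0, 0, -0.15, 0.2],
])

```text
clock: 28.35
position: [0.4521, 0.281, 0.0141]
tcp_rot: [-180.0, -0.0, 5.0]
ft_force: [-4.1, -0.8, 6.5]
width: 0.0291
finger_force: 61.5
```

On the tray floor. Releasing and going straight up.

Call:
servo_tool([
  [0, 0, 0, 0, 0, 0.03, 0.35],
  [0, 0, 0, 0, 0, 0.03, 0.55],
  [0, 0, 0, 0, 0, 0.03, 0.55],
  [0, 0, 0, 0, 0, 0.03, 0.55],
  [0, 0, 0, 0, 0, 1.5, 0.55],
  [0, 0, 0, 0, 0, 4, 0.55],
  [0, 0, 0, 0, 0, 8, 0.55],
  [0, 0, 0, -2, -4, 13, 0.55],
  [0, 0, 0, -2, -9, 18, 0.55],
  [0, 0, 0, -2, -14, 22, 0.55],
  [0, 0, 0, -2, -18, 24, 0.55],
  [0, 0, 0, -2, -18, 24, 0.55],
])

```text
clock: 29.85
position: [0.4327, 0.0989, 0.2573]
tcp_rot: [-179.8, -0.3, 4.8]
ft_force: [0.1, 0.4, -0.8]
width: 0.0472
finger_force: 0.0
```

```bash
python3 o.py
python3 - <<'E'
from h import *
t=r.camera("top");s=r.camera("side")
cv2.imwrite("pics/c7.png",np.hstack([crop(t,150,180,100,110,4),crop(s,150,240,100,110,4)]))
for c in("side","top"):print(c,[(np.round(d['location'],3).tolist()) for d in r.find_in('crank',c)],[np.round(d['location'],4)[2] for d in r.find_in('plate_top',c)[:1]])
E
```

```text
29.85 [0.433, 0.099, 0.257] [-179.83, -0.328, 4.829] [0.07, 0.418, -0.778] [0.073, -0.065, 0.041] 0.047 [38.518, -3.239, -24.62, 0.044, -68.251, 56.296]
side [[0.285, 0.413, 0.051], [0.462, 0.291, 0.039], [0.305, 0.241, 0.018], [0.576, 0.284, 0.028]] [np.float64(0.1273)]
top [[0.279, 0.227, 0.04]] [np.float64(0.131)]
```

View pics/c7.png

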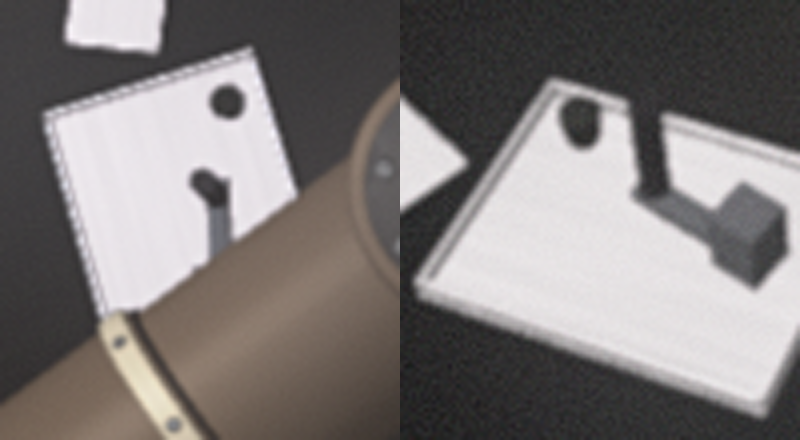

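The crank lies flat in the tray, handle up at crop (648,140), with its hub at (750,235) inside the walls. The stopper is untouched and the plate is still up.

```bash
python3 -c "
from plant import r
print(r.close_job())"
```

```text
the job is handed in; nothing more can be done
None
```

The plate was turned up to its stop (0.71 N·m, about 11 N at the handle), the crank is back flat in its tray, and the job was handed in at about 30 s on the robot's clock; no verdict came back.

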